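Find the microscope case with the loose ring and show it to the code reader

TASK

Slide the orange tip box, which blocks the code reader's view, onto the middle of the blue pad. Then lift the sealed accessory cases and shake them end to end, one after the other, until you find the one in which a heavy brass adapter ring has come loose and knocks against the ends; set quiet ones back down flat on the bench and never show them to the reader. Finish while holding the rattling case still and level about 10 cm in front of the reader's window, at window height, its code label facing the window, without letting go, and leave everything else on the bench where it stands.

Things in the scene. Friction and masses are not known exactly. Their poses are not given: they have to be found in the camera images.
- reader_window (a point): Code reader (fixed, stands on the bench, white head 86 mm wide and 143 mm high with a dark front, on a round foot): point at the centre of its window, 85 mm above the bench. It looks along its -x axis (roughly back towards the robot); y is sideways, z up.
- tip_box_center (a point): Orange pipette-tip box with a clear lid, 124 mm (x) by 88 mm (y) by 98 mm high, about 0.28 kg, too wide to grip, slides on the bench; it stands in front of the reader. Point at its centre, 49 mm above the bench.
- pad_center (a point): Blue bench pad with a white border lying flat on the bench (1 mm, no edge to climb), blue part 215 mm (x) by 180 mm (y). Point at its centre on the bench; z up.
- case_1_center (a point): Sealed opaque accessory case 1: 100 mm long (x), 52 mm wide (y), 48 mm high, light grey-blue, dark blue lid, on a grey mat, flush sides to be gripped across the 52 mm width. Point at its centre, 24 mm above its underside; x axis along its length towards the end with the white code label, z up. All three weigh alike, 0.26 to 0.34 kg.
- case_1_label (a point): Centre of the white code label on the end face of case 1: 50 mm from the case's centre along its +x axis. Each case holds a 140 g brass ring, 34 mm across: fast in foam at the middle in two of them; in the third it slides freely (friction about 0.15), up to 30 mm either way along the length.
- case_2_center (a point): Sealed opaque accessory case 2: 100 mm long (x), 52 mm wide (y), 48 mm high, light grey-blue, dark blue lid, on a grey mat, flush sides to be gripped across the 52 mm width. Point at its centre, 24 mm above its underside; x axis along its length towards the end with the white code label, z up. All three weigh alike, 0.26 to 0.34 kg.
- case_2_label (a point): Centre of the white code label on the end face of case 2: 50 mm from the case's centre along its +x axis. Each case holds a 140 g brass ring, 34 mm across: fast in foam at the middle in two of them; in the third it slides freely (friction about 0.15), up to 30 mm either way along the length.
- case_3_center (a point): Sealed opaque accessory case 3: 100 mm long (x), 52 mm wide (y), 48 mm high, light grey-blue, dark blue lid, on a grey mat, flush sides to be gripped across the 52 mm width. Point at its centre, 24 mm above its underside; x axis along its length towards the end with the white code label, z up. All three weigh alike, 0.26 to 0.34 kg.
- case_3_label (a point): Centre of the white code label on the end face of case 3: 50 mm from the case's centre along its +x axis. Each case holds a 140 g brass ring, 34 mm across: fast in foam at the middle in two of them; in the third it slides freely (friction about 0.15), up to 30 mm either way along the length.
- spray_bottle: Bystander: spray bottle, 68 mm across, 225 mm high; origin under its centre.
- flask_1: Bystander: small clear culture flask 1 lying flat, 100 mm long with its teal cap, 50 mm wide, 26 mm high; origin under the centre of its 68 mm body.
- flask_2: Bystander: small clear culture flask 2 lying flat, 100 mm long with its teal cap, 50 mm wide, 26 mm high; origin under the centre of its 68 mm body.
- petri_stack: Bystander: stack of three petri dishes, 89 mm across, 42 mm high; origin under its centre.
- marker: Bystander: marker pen lying on the bench, 132 mm long (x), 13 mm thick; origin under its middle.
Mind the look-alikes: they are no part of the job. What is shaped like the part that bears case_1_center but green or red is not meant.

How it is judged:
By the outcome, as a careful person would: the job done as asked, in the order asked, and still so for the second after the job is handed in, while the arm keeps its last pose, push and grip.
It also fails if it takes over 72 s, if anything falls off the work surface, if the arm or the gripper's body presses on something with over 40 N, if the wrist force passes 120 N, or if a joint passes its speed limit or range.

ROBOT

A 7-joint arm with a two-finger parallel gripper is mounted at the origin on the work surface. World frame = base frame: x ahead of the robot, y to its left, z up, the work surface at z = 0. Lengths are in m, angles in degrees, forces in N, time in s.
With the tool pointing down it reaches from about 0.35 to 0.9 m from the base axis. Payload 7.2 kg.
Tool frame: the origin (TCP) lies midway between the tips of the shut fingers; the grasp point (between the pads) lies 19 mm behind it; z points along the fingers, y is the direction in which the jaws open and shut (so a half turn about z gives the same grasp; the last joint's range is limited). The gripper opens to 85 mm and grips with 20 to 120 N. Pads are 22 mm wide; open, the fingers measure 114 mm over their backs; the gripper's body (76 mm by 85 mm) begins 54 mm behind the grasp point. The pads swing forward as they close: fully open they stand 13 mm farther back than shut.
Start: joints at [64.618, 23.554, -0.728, 91.456, 0.321, 64.991, -4.71], TCP at [0.229, -0.582, 0.231] pointing down, gripper open.
Joint ranges: [-169.25, 169.25], [-16.82, 113.86], [-84.01, 82.57], [7.8, 145.47], [-59.2, 239.2], [7.22, 106.19], [-163.78, 163.78]. Speed limits (degrees/s): [136.94, 136.94, 172.46, 172.46, 180, 180, 180].

INTERFACE

Orientations are given as a 3x3 rotation matrix whose columns are the frame's x, y, z axes.
In Python, from bench import env gives the robot as it stands. The module is installed in compiled form; this text tells all that it offers.
- The arm moves only by the tool arm_command, never from a script. Its argument "steps" is a list that holds one entry, the list of rows, each a list of 7 numbers: the turn, a rotation vector about the world's x, y, z in degrees, then the shift along the world's x, y, z in mm, then the opening, from 0 (shut) to 1 (fully open). In form: [[[wx, wy, wz, x, y, z, hand], ...]]. A call has 1 to 10 rows; each row is the pose to reach, as a shift and turn from the pose commanded when the call began; what a row does not reach only later rows make up. A row lasts 1/12 s, in which the tool goes at most 41.7 mm and 7.16 degrees, less where a joint would pass 70% of its speed; a pose out of reach is approached as far as the arm can. A call with a gripper value outside its range is refused whole. The fingers move at their own pace and stop on an object; "force" is the grip in N (left out, the last holds). Time passes only in rows, so rows that repeat a pose let the fingers close. It gives the time, the measured TCP pose, the force and the opening at its end, in the units of the state.
- env.get_state(): the state, without advancing time (a new reading comes with each control period).
- env.read_camera(name): name is "scene" or "top" or "wrist"; returns (picture, depth): 384x512x3 uint8, red, green, blue; 384x512 float32, m along the optical axis (not along the pixel's ray), 0 where there is no reading.
- env.camera_info(name): a dict with "K" (3x3 intrinsics, pixels), "origin" and "attitude" of the camera in the world. Camera axes: x right, y up, looking along -z (the intrinsics and any distortion apply to the point x, -y, -z); pixel columns grow to the right and rows downward; lengths in m; the calibration is good to about 2 mm. The wrist camera is an equidistant fisheye: a pixel r from the principal point sees the ray r / f radians off the axis. A picture is of the moment at which its call begins: read the wrist's pose just before it. camera_info takes no time and is no camera call; for the wrist camera it gives the pose at the moment of the call.
- env.close_job(): hands the job in, once; it reports no verdict.
The state is a dict: "clock": time; "joints": joint angles; "qvel": joint speeds; "effort": joint torques, N m; "tcp_pos": TCP position; "tool_rot": TCP orientation; "force": force on the tool from outside, world axes, zero at the start; "moment": the same for the moment, N m; "gripper_width": finger opening in m.
Only numpy, scipy, OpenCV 4.12 (cv2) and the standard library are available. Lean on these libraries where they do the work, as an engineer would, in place of code of your own. Each camera call takes 0.05 s, during which the arm holds its last target.

## Working session

There is one attempt and no reset: what is moved stays moved. The work goes in short steps, Python scripts to look and compute and a tool call to move; the robot and the scene stay as the last step left them, time stands still between calls to the robot, and variables do not carry over. Pictures are saved under pics/ and viewed, and the job is handed in when it is done.

Besides the shell and the picture viewer there is one more tool, called as name([rows], argument=value, ...), one row to a line, values as JSON. arm_command: Moves the arm, as the interface text tells. Its arguments: {"type":"object","properties":{"steps":{"type":"array","items":{"type":"array","items":{"type":"array","items":{"type":"number"}}}},"force":{"type":"number"}},"required":["steps"]}

```bash
mkdir -p pics; cat > h.py <<'E'
import numpy as np, cv2
from bench import env
def snap(n,f):
    info=env.camera_info(n); p,d=env.read_camera(n)
    cv2.imwrite(f'pics/{f}.png',p[:,:,::-1]); np.savez(f'pics/{f}.npz',p=p,d=d,K=info['K'],o=info['origin'],a=info['attitude'])
    return p,d,info
def load(f): return np.load(f'pics/{f}.npz')
def ray(L,u,v):
    K=L['K']; x=(np.asarray(u)-K[0,2])/K[0,0]; y=(np.asarray(v)-K[1,2])/K[1,1]
    d=np.stack([x,-y,-np.ones_like(x)],-1)
    return d@np.array(L['a']).T
def plane(L,u,v,z):
    r=ray(L,np.asarray(u,float),np.asarray(v,float)); o=L['o']
    return o+r*((z-o[2])/r[...,2])[...,None]
def dep(L,u,v):
    r=ray(L,np.asarray(u,float),np.asarray(v,float)); return L['o']+r*L['d'][np.asarray(v).astype(int),np.asarray(u).astype(int)][...,None]
E
python3 - <<'E'
from h import *
for n in ['top','scene']:
    p,d,i=snap(n,n+'0'); print(n,i)
s=env.get_state(); print({k:np.round(v,3) for k,v in s.items()})
E
```

```text
top {'K': array([[441.20441096,   0.        , 250.2636965 ],
       [  0.        , 441.20441096, 195.50521186],
       [  0.        ,   0.        ,   1.        ]]), 'origin': array([ 0.40058439, -0.0366624 ,  1.62276165]), 'attitude': array([[-0.02019737,  0.99678464, -0.07753996],
       [-0.99956675, -0.0217927 , -0.01978348],
       [-0.02140967,  0.07710679,  0.99679294]])}
scene {'K': array([[454.26726979,   0.        , 248.92742036],
       [  0.        , 454.26726979, 191.78951951],
       [  0.        ,   0.        ,   1.        ]]), 'origin': array([1.50982443, 0.14338242, 1.28079789]), 'attitude': array([[-1.66688715e-01, -7.50249905e-01,  6.39796806e-01],
       [ 9.86009565e-01, -1.26900911e-01,  1.08080049e-01],
       [ 1.03750883e-04,  6.48861495e-01,  7.60906532e-01]])}
{'clock': np.float64(0.1), 'joints': array([64.619, 23.596, -0.729, 91.499,  0.321, 64.99 , -4.711]), 'qvel': array([-0.008, -0.032,  0.018, -0.098,  0.097,  0.016, -0.055]), 'effort': array([ 2.0000e-03, -6.0183e+01,  6.8400e-01, -3.0009e+01,  1.4000e-02,
        6.0000e-03,  0.0000e+00]), 'tcp_pos': array([ 0.229, -0.581,  0.231]), 'tool_rot': array([[ 0.931,  0.366, -0.001],
       [ 0.366, -0.931,  0.001],
       [-0.   , -0.001, -1.   ]]), 'force': array([0.382, 0.426, 0.63 ]), 'moment': array([-0.004,  0.005, -0.006]), 'gripper_width': np.float64(0.085)}
```

View pics/top0.png

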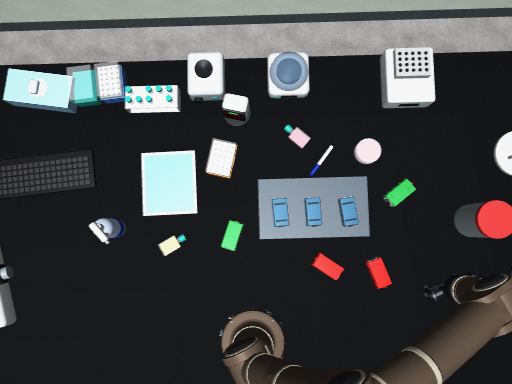

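View pics/scene0.png

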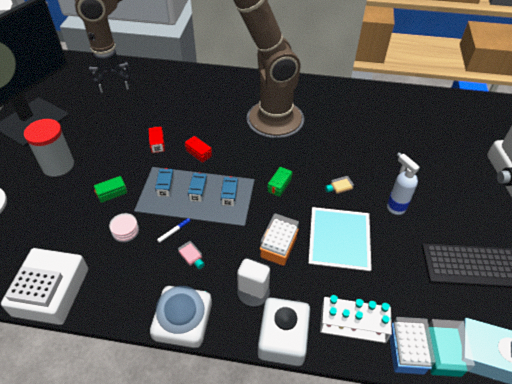

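```bash
python3 - <<'E'
from h import *
a=cv2.imread('pics/scene0.png');b=cv2.imread('pics/top0.png')
cv2.imwrite('pics/z1.png',cv2.resize(a[150:320,130:380],None,fx=3.2,fy=3.2,interpolation=cv2.INTER_CUBIC))
cv2.imwrite('pics/z2.png',cv2.resize(b[80:260,130:380],None,fx=3.2,fy=3.2,interpolation=cv2.INTER_CUBIC))
E
```

```text
(no output)
```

View pics/z1.png

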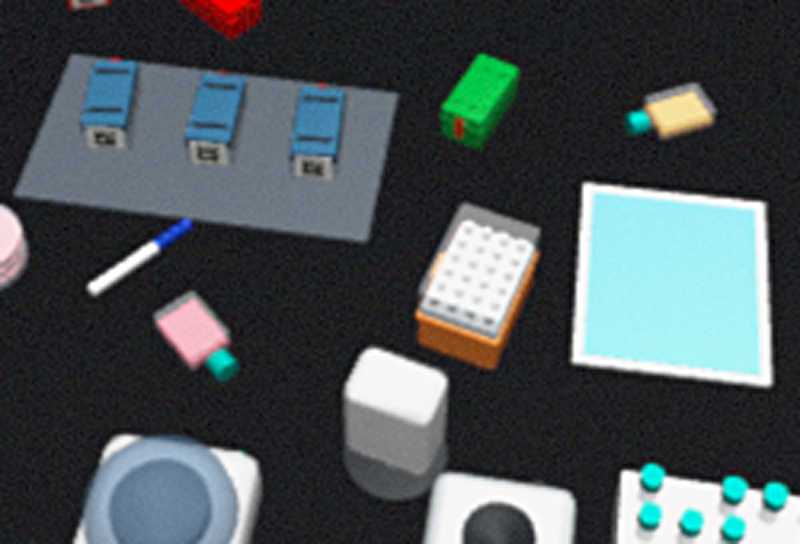

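View pics/z2.png

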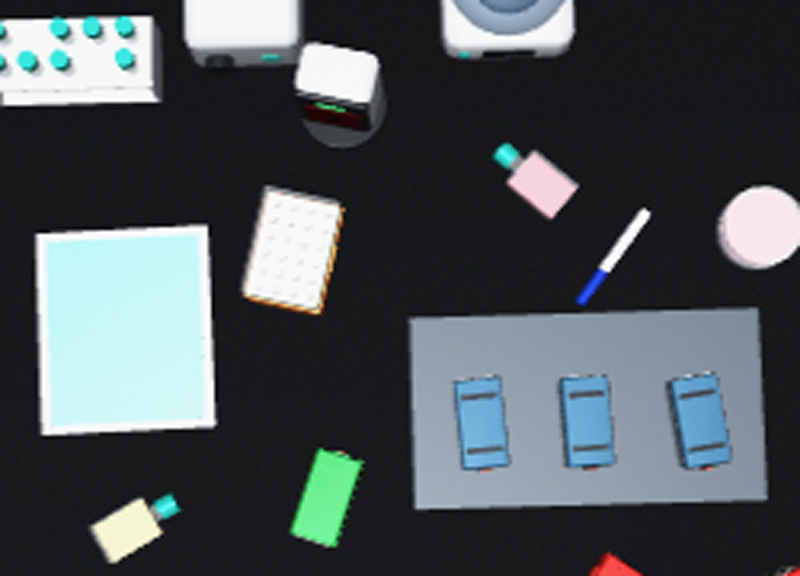

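```bash
python3 - <<'E'
from h import *
T=load('top0');p=T['p'];hsv=cv2.cvtColor(p,cv2.COLOR_RGB2HSV)
H,S,V=[hsv[...,i].astype(int) for i in range(3)]
def rects(m,lo,z,roi=None,name=''):
    m=m.astype(np.uint8)
    if roi: 
        q=np.zeros_like(m);x0,y0,x1,y1=roi;q[y0:y1,x0:x1]=1;m=m*q
    cs,_=cv2.findContours(m,cv2.RETR_EXTERNAL,cv2.CHAIN_APPROX_NONE)
    for c in cs:
        if cv2.contourArea(c)<lo: continue
        # rectify onto plane then rect
        w=plane(T,c[:,0,0],c[:,0,1],z)
        r=cv2.minAreaRect((w[:,:2]*1000).astype(np.float32))
        print(name,np.round(r[0],1),np.round(r[1],1),round(r[2],1),'px',c[:,0].mean(0).round(0))
rects((S>50)&(V>150)|((V>200)),400,0.001,(135,145,202,220),'pad')
rects((H>95)&(H<115)&(S>110)&(V>90),60,0.048,(258,185,370,235),'case')
rects((V>120),100,0.09,(204,135,240,180),'tip')
rects((V>90),100,0.143,(221,92,252,112),'reader')
for roi,n,z in [((282,120,315,150),'flask1',.026),((155,230,190,258),'flask2',.026),((350,135,385,168),'petri',.042),((308,142,336,178),'marker',.013),((220,218,245,252),'green',.048)]:
    rects((V>110),30,z,roi,n)
# depth
for u,v in [(222,158),(215,150),(228,165),(236,101),(281,212),(314,212),(348,212),(240,117),(169,183)]:
    print((u,v),dep(T,np.array([u]),np.array([v])).round(4))
E
```

```text
pad [581.6 297. ] [233.9 198.2] 1.6 px [169. 183.]
case [ 462.1 -110.2] [97.5 50.1] 4.5 px [280. 214.]
case [ 459.8 -353.6] [97.3 51.3] 8.3 px [349. 211.]
case [ 462.2 -228. ] [98.3 51.4] 3.0 px [313. 211.]
tip [655.1  93.1] [ 91.2 126.8] 76.3 px [221. 158.]
reader [836.2  44.6] [97.5 59.4] 77.0 px [232. 102.]
flask1 [ 744.8 -176.6] [97.2 51. ] 48.3 px [296. 135.]
flask2 [358.3 279.2] [49.1 96.9] 29.8 px [172. 244.]
petri [ 676.1 -431.7] [88.7 97.9] 43.5 px [368. 151.]
marker [ 651.5 -267. ] [ 13.9 132.6] 51.8 px [321. 160.]
green [384.6  63.4] [ 54.  104.2] 70.6 px [232. 235.]
(222, 158) [[0.6518 0.0892 0.1037]]
(215, 150) [[0.6819 0.1139 0.0968]]
(228, 165) [[0.6275 0.0691 0.0986]]
(236, 101) [[0.841  0.035  0.1436]]
(281, 212) [[ 0.4617 -0.1138  0.0479]]
(314, 212) [[ 0.4595 -0.2318  0.0424]]
(348, 212) [[ 0.4565 -0.3505  0.053 ]]
(240, 117) [[0.7979 0.0243 0.0939]]
(169, 183) [[ 0.5806  0.2975 -0.0059]]
```

arm_command([
  [[0,0,55,400,580,0,0.7],[0,0,55,400,580,0,0.7],[0,0,55,400,580,0,0.7],[0,0,55,400,580,0,0.7],[0,0,55,400,580,0,0.7],[0,0,55,400,580,0,0.7],[0,0,55,400,580,0,0.7],[0,0,55,400,580,0,0.7],[0,0,55,400,580,0,0.7],[0,0,55,400,580,0,0.7]],
])

```text
clock: 0.93
tcp_pos: [0.4658, -0.2369, 0.2312]
tool_rot: [[0.234, 0.972, -0.0], [0.972, -0.234, -0.0], [-0.0, -0.0, -1.0]]
force: [0.6, -1.2, 0.3]
gripper_width: 0.0598
```

arm_command([
  [[0,0,0,160,232,0,0.7],[0,0,0,160,232,0,0.7],[0,0,0,160,232,0,0.7],[0,0,0,160,232,0,0.7],[0,0,0,160,232,0,0.7],[0,0,0,160,232,0,0.7],[0,0,0,160,232,0,0.7],[0,0,0,160,232,0,0.7],[0,0,0,160,232,0,0.7]],
])

```text
clock: 1.68
tcp_pos: [0.6255, -0.004, 0.2303]
tool_rot: [[0.23, 0.973, -0.001], [0.973, -0.23, 0.001], [0.001, -0.002, -1.0]]
force: [0.1, -0.7, 0.1]
gripper_width: 0.0597
```

```bash
python3 - <<'E'
from h import *
p,d,i=snap('wrist','w1'); print(i, env.get_state()['tcp_pos'])
E
```

```text
{'K': array([[297.31863964,   0.        , 255.98127889],
       [  0.        , 297.31863964, 187.86642658],
       [  0.        ,   0.        ,   1.        ]]), 'origin': array([0.64472501, 0.07326449, 0.37225644]), 'attitude': array([[ 0.9731854 ,  0.21812961,  0.07300444],
       [-0.23001371,  0.92554977,  0.30075127],
       [-0.00196649, -0.30947877,  0.95090432]])} [ 0.62500423 -0.00631977  0.23043222]
```

View pics/w1.png

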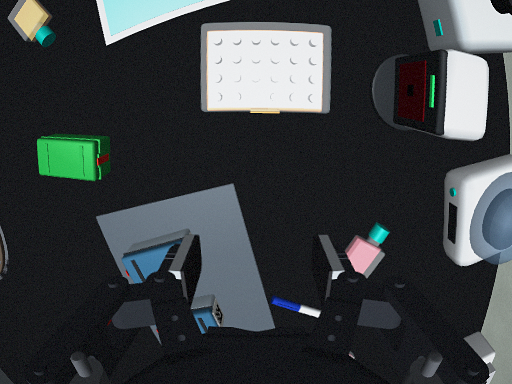

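```bash
cat >> h.py <<'E'
def fray(L,u,v):
    K=L['K']; x=(np.asarray(u,float)-K[0,2])/K[0,0]; y=(np.asarray(v,float)-K[1,2])/K[1,1]
    r=np.hypot(x,y)+1e-12; s=np.sin(r)/r
    return np.stack([x*s,-y*s,-np.cos(r)],-1)@L['a'].T
def fplane(L,u,v,z):
    r=fray(L,u,v); return L['o']+r*((z-L['o'][2])/r[...,2])[...,None]
def fdep(L,u,v):
    K=L['K'];r=fray(L,u,v); c=-(r@L['a'][:,2]); return L['o']+r*(L['d'][np.asarray(v).astype(int),np.asarray(u).astype(int)]/c)[...,None]
E
python3 - <<'E'
from h import *
L=load('w1')
u=np.array([201,330,330,202]);v=np.array([111,113,26,24])
P=fplane(L,u,v,.098);print(P.round(4),P.mean(0)); print(fdep(L,[250,230,300],[80,70,60]).round(3))
a=L['p'][...,::-1]; cv2.imwrite('pics/w1z.png',cv2.resize(a[40:150,360:500],None,fx=5,fy=5,interpolation=cv2.INTER_CUBIC))
for y in range(50,130,8):
    print(y,[tuple(q) for q in fdep(L,[398,405,412,420,428],[y]*5).round(3)])
E
```

```text
[[0.5914 0.0709 0.098 ]
 [0.7077 0.0421 0.098 ]
 [0.7259 0.1232 0.098 ]
 [0.6119 0.1507 0.098 ]] [0.65923245 0.09672097 0.098     ]
[[0.642 0.088 0.097]
 [0.627 0.101 0.098]
 [0.691 0.096 0.097]]
50 [(np.float64(0.842), np.float64(0.098), np.float64(-0.0)), (np.float64(0.854), np.float64(0.098), np.float64(-0.001)), (np.float64(0.865), np.float64(0.097), np.float64(-0.001)), (np.float64(0.878), np.float64(0.096), np.float64(-0.001)), (np.float64(0.891), np.float64(0.095), np.float64(0.001))]
58 [(np.float64(0.815), np.float64(0.086), np.float64(0.047)), (np.float64(0.813), np.float64(0.084), np.float64(0.068)), (np.float64(0.814), np.float64(0.083), np.float64(0.082)), (np.float64(0.813), np.float64(0.081), np.float64(0.101)), (np.float64(0.812), np.float64(0.08), np.float64(0.117))]
66 [(np.float64(0.811), np.float64(0.076), np.float64(0.051)), (np.float64(0.809), np.float64(0.075), np.float64(0.072)), (np.float64(0.809), np.float64(0.074), np.float64(0.087)), (np.float64(0.81), np.float64(0.073), np.float64(0.101)), (np.float64(0.645), np.float64(0.073), np.float64(0.372))]
74 [(np
[... 1369 characters left out ...]
(0.8), np.float64(0.034), np.float64(0.106)), (np.float64(0.801), np.float64(0.035), np.float64(0.12))]
114 [(np.float64(0.797), np.float64(0.023), np.float64(0.058)), (np.float64(0.797), np.float64(0.024), np.float64(0.076)), (np.float64(0.798), np.float64(0.025), np.float64(0.09)), (np.float64(0.798), np.float64(0.027), np.float64(0.108)), (np.float64(0.799), np.float64(0.028), np.float64(0.121))]
122 [(np.float64(0.797), np.float64(0.013), np.float64(0.054)), (np.float64(0.797), np.float64(0.015), np.float64(0.073)), (np.float64(0.797), np.float64(0.017), np.float64(0.09)), (np.float64(0.798), np.float64(0.018), np.float64(0.105)), (np.float64(0.798), np.float64(0.02), np.float64(0.121))]
```

View pics/w1z.png

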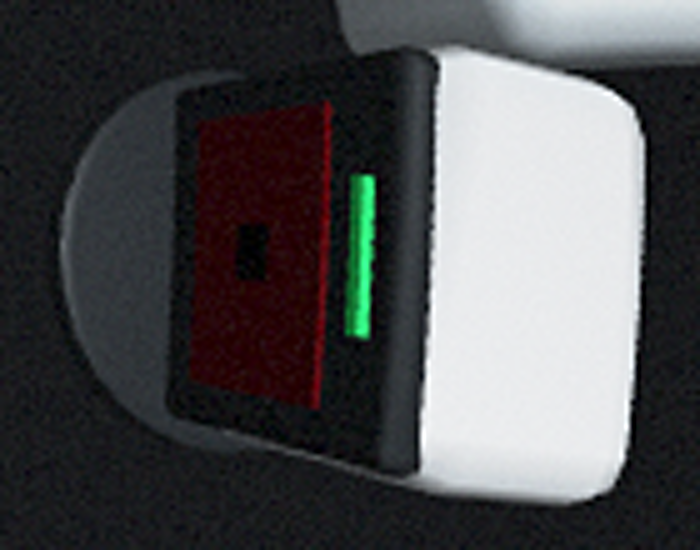

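arm_command([
  [[0,0,0,7,-2,-40,0.7],[0,0,0,7,-2,-80,0.7],[0,0,0,7,-2,-120,0.7],[0,0,0,7,-2,-155,0.7],[0,0,0,7,-2,-175,0.7],[0,0,0,7,-2,-186,0.7],[0,0,0,12,18,-186,0.7],[0,0,0,14,30,-186,0.7]],
])

```text
clock: 2.4
tcp_pos: [0.6394, 0.0225, 0.0452]
tool_rot: [[0.236, 0.972, -0.0], [0.972, -0.236, -0.0], [-0.0, -0.0, -1.0]]
force: [0.0, 1.1, 1.1]
gripper_width: 0.06
```

arm_command([
  [[0,0,0,3,12,0,0.7],[0,0,0,7,28,0,0.7],[0,0,0,11,46,0,0.7],[0,0,0,16,66,0,0.7],[0,0,0,21,86,0,0.7],[0,0,0,26,106,0,0.7],[0,0,0,31,126,0,0.7],[0,0,0,35,144,0,0.7],[0,0,0,38,157,0,0.7],[0,0,0,40,164,0,0.7]],
])

```text
clock: 3.23
tcp_pos: [0.6797, 0.1898, 0.0465]
tool_rot: [[0.232, 0.973, 0.001], [0.973, -0.232, 0.001], [0.001, 0.001, -1.0]]
force: [-1.3, -1.9, 1.8]
gripper_width: 0.0598
```

```bash
python3 - <<'E'
from h import *
p,d,i=snap('wrist','w2'); s=env.get_state();print(s['tcp_pos'],s['force'],s['clock'])
snap('top','t2')
E
```

```text
[0.67975218 0.19055811 0.0463367 ] [ 0.31334143  0.86430014 -0.30300227] 3.2833
```

View pics/w2.png

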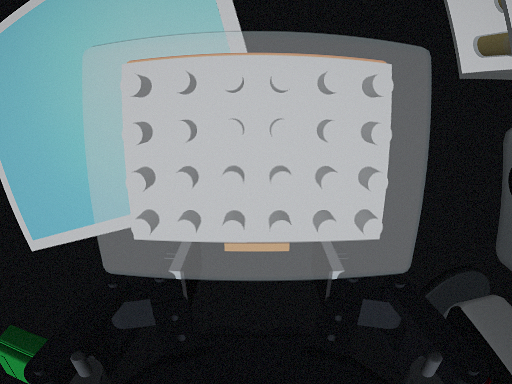

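View pics/t2.png

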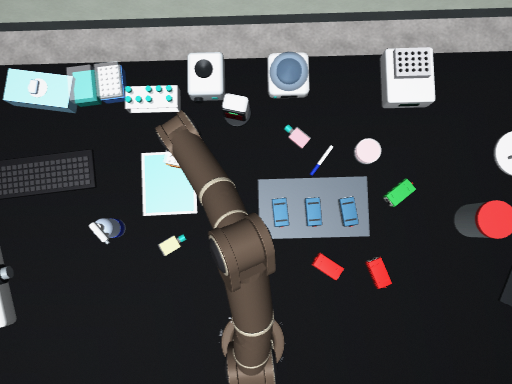

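```bash
python3 - <<'E'
from h import *
L=load('w2')
for u,v,z in [([104,411,431,84],[272,272,48,46],.098),]:
    P=fplane(L,u,v,z);print(P.round(4),P.mean(0)); 
    print(np.linalg.norm(np.diff(P,axis=0),axis=1))
c=P.mean(0)[:2]; t=np.array([.5816,.297])-c; print(t, t@[.237,.972], t@[-.972,.237])
E
```

```text
[[0.6239 0.218  0.098 ]
 [0.7449 0.1889 0.098 ]
 [0.7604 0.2728 0.098 ]
 [0.6478 0.3001 0.098 ]] [0.69423695 0.24494038 0.098     ]
[0.12436298 0.08528839 0.11586453]
[-0.11263695  0.05205962] 0.023906989353749027 0.12182124213999204
```

arm_command([
  [[0,0,0,2,9,0,0.7],[0,0,0,4,17,0,0.7],[0,0,0,6,23,0,0.7],[0,0,0,6,23,0,0.7],[0,0,0,-3,-10,0,0.7],[0,0,0,-5,-20,30,0.7],[0,0,0,-5,-20,70,0.7],[0,0,0,-5,-20,110,0.7],[0,0,0,-5,-20,120,0.7]],
])

```text
clock: 4.08
tcp_pos: [0.6773, 0.1685, 0.1728]
tool_rot: [[0.235, 0.972, 0.009], [0.972, -0.235, 0.003], [0.006, 0.008, -1.0]]
force: [0.4, 1.8, 0.9]
gripper_width: 0.0594
```

```bash
python3 - <<'E'
from h import *
p,d,i=snap('wrist','w3'); s=env.get_state();print(s['tcp_pos'],s['force'],s['clock'],s['joints'])
E
```

```text
[0.67737623 0.16875522 0.17263205] [1.36305928 0.29454332 0.13083082] 4.1333 [ -2.33135927  35.34170564 -24.54377383  83.04829192  15.49373415
  64.35322396 -43.00666007]
```

View pics/w3.png

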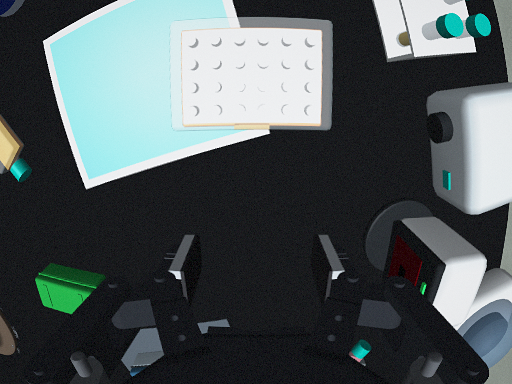

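```bash
python3 - <<'E'
from h import *
T=load('top0')
for v in range(84,120,3):
    print(v,[tuple(float(x) for x in dep(T,np.array([u]),np.array([v]))[0].round(3)) for u in (130,150,170,178,195,205,220)])
L=load('w3'); P=fplane(L,[171,331,330,172],[128,130,24,19],.098);print(P.round(4),P.mean(0))
E
```

```text
84 [(0.96, 0.442, 0.001), (0.957, 0.366, 0.002), (0.955, 0.289, 0.004), (0.955, 0.26, 0.0), (0.921, 0.182, 0.095), (0.921, 0.147, 0.091), (0.921, 0.094, 0.086)]
87 [(0.913, 0.411, 0.107), (0.909, 0.339, 0.11), (0.91, 0.27, 0.103), (0.401, -0.037, 1.623), (0.908, 0.181, 0.101), (0.909, 0.147, 0.094), (0.909, 0.093, 0.092)]
90 [(0.903, 0.412, 0.102), (0.9, 0.34, 0.105), (0.901, 0.271, 0.095), (0.916, 0.251, 0.048), (0.901, 0.183, 0.091), (0.898, 0.147, 0.095), (0.9, 0.094, 0.085)]
93 [(0.899, 0.418, 0.082), (0.899, 0.348, 0.075), (0.897, 0.275, 0.076), (0.906, 0.252, 0.045), (0.889, 0.183, 0.093), (0.891, 0.148, 0.084), (0.89, 0.095, 0.083)]
96 [(0.893, 0.423, 0.065), (0.876, 0.339, 0.112), (0.878, 0.27, 0.101), (0.895, 0.252, 0.045), (0.884, 0.185, 0.074), (0.885, 0.15, 0.067), (0.888, 0.097, 0.053)]
99 [(0.871, 0.413, 0.101), (0.87, 0.342, 0.097), (0.865, 0.269, 0.107), (0.882, 0.251, 0.05), (0.878, 0.188, 0.059), (0.887, 0.155, 0.026), (0.886, 0.1, 0.024)]
102 [(0.863, 0.415, 0.091), (0.863, 0.345, 0.087), (0.863, 0.275, 0.079), (0.87, 0.251, 0.052), (0.871, 0.19, 0.043), (0.882, 0.
[... 298 characters left out ...]
62, 0.197, -0.004), (0.859, 0.158, 0.004), (0.859, 0.102, -0.0)]
111 [(0.853, 0.439, 0.012), (0.852, 0.365, 0.007), (0.851, 0.29, 0.003), (0.849, 0.259, 0.007), (0.849, 0.196, 0.001), (0.848, 0.159, 0.003), (0.845, 0.102, 0.008)]
114 [(0.846, 0.444, -0.005), (0.842, 0.366, 0.001), (0.841, 0.291, -0.001), (0.842, 0.262, -0.007), (0.839, 0.197, -0.002), (0.837, 0.159, -0.001), (0.835, 0.103, 0.001)]
117 [(0.833, 0.442, -0.001), (0.831, 0.367, -0.0), (0.829, 0.291, -0.001), (0.829, 0.261, -0.002), (0.823, 0.195, 0.012), (0.825, 0.159, 0.003), (0.823, 0.103, 0.004)]
[[0.6301 0.2381 0.098 ]
 [0.7458 0.2082 0.098 ]
 [0.7628 0.2867 0.098 ]
 [0.6515 0.3183 0.098 ]] [0.69753764 0.26283995 0.098     ]
```

arm_command([
  [[0,0,90,112,73,20,0.55],[0,0,90,112,73,20,0.55],[0,0,90,112,73,20,0.55],[0,0,90,112,73,20,0.55],[0,0,90,112,73,20,0.55],[0,0,90,112,73,20,0.55],[0,0,90,112,73,20,0.55],[0,0,90,112,73,20,0.55],[0,0,90,112,73,20,0.55],[0,0,90,112,73,20,0.55]],
])

```text
clock: 4.97
tcp_pos: [0.7863, 0.2406, 0.1848]
tool_rot: [[-0.852, 0.523, -0.0], [0.523, 0.852, 0.0], [0.0, 0.0, -1.0]]
force: [-0.3, -0.1, -0.1]
gripper_width: 0.0469
```

```bash
python3 - <<'E'
from h import *
s=env.get_state();print(s['tcp_pos'],s['tool_rot'],s['clock'],s['joints'])
E
```

```text
[0.78634418 0.24061947 0.18478773] [[-8.52281884e-01  5.23082713e-01 -2.55851512e-04]
 [ 5.23082604e-01  8.52281899e-01  3.93470007e-04]
 [ 4.23874971e-04  2.01515884e-04 -9.99999890e-01]] 4.9667 [ -4.15513551  50.45141441 -36.67438534  57.301614    27.86983208
  79.83536335  23.60471864]
```

arm_command([
  [[0,0,7,3,1,0,0.55],[0,0,14,3,1,0,0.55],[0,0,18,3,1,-20,0.55],[0,0,18,3,1,-55,0.55],[0,0,18,3,1,-95,0.55],[0,0,18,3,1,-125,0.55],[0,0,18,3,1,-140,0.55],[0,0,18,3,1,-140,0.55]],
])

```text
clock: 5.63
tcp_pos: [0.7869, 0.2404, 0.0398]
tool_rot: [[-0.971, 0.24, -0.007], [0.24, 0.971, -0.002], [0.006, -0.004, -1.0]]
force: [-0.5, -0.4, -0.2]
gripper_width: 0.0473
```

```bash
python3 - <<'E'
from h import *
p,d,i=snap('wrist','w4'); s=env.get_state();print(s['tcp_pos'],s['tool_rot'],s['force'],s['clock'],s['joints'])
E
```

```text
[0.78845415 0.24121845 0.04342886] [[-9.70753879e-01  2.40057760e-01 -3.02952062e-03]
 [ 2.40060519e-01  9.70757752e-01 -5.77273841e-04]
 [ 2.80235157e-03 -1.28765911e-03 -9.99995244e-01]] [ 0.06323395 -0.07853323  0.80531459] 5.6833 [ -2.73203489  57.95144711 -37.77835974  63.39020477  33.750325
  68.97666243  37.43733954]
```

View pics/w4.png

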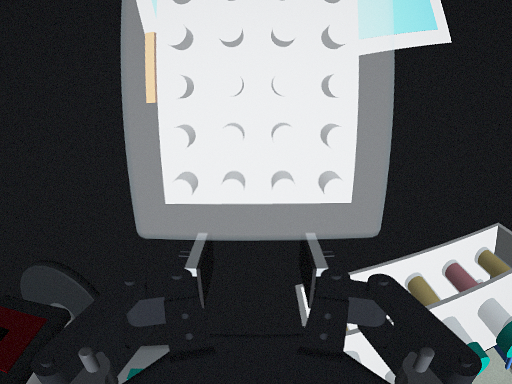

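```bash
python3 - <<'E'
from h import *
L=load('w4'); P=fplane(L,[137,382],[237,237],.098);print(P.round(4),P.mean(0),np.linalg.norm(P[0]-P[1]))
e=P.mean(0)[:2]; b=np.array([-.971,.24]); c=e+b*.062; t=np.array([.5816,.297]); print(c,(t-c)@b,(t-c)@[.24,.971], (e-[.7885,.2412])@b)
E
```

```text
[[0.7447 0.2099 0.098 ]
 [0.7645 0.2902 0.098 ]] [0.75464279 0.25004615 0.098     ] 0.08267810221840508
[0.69444079 0.26492615] 0.11726613235564018 0.004061921375052813 0.03499842564435982
```

arm_command([
  [[0,0,0,-12,3,0,0.55],[0,0,0,-26,6,0,0.55],[0,0,0,-42,10,0,0.55],[0,0,0,-60,15,0,0.55],[0,0,0,-78,19,0,0.55],[0,0,0,-95,24,0,0.55],[0,0,0,-110,28,0,0.55],[0,0,0,-121,31,0,0.55],[0,0,0,-127,33,0,0.55],[0,0,0,-127,33,0,0.55]],
])

```text
clock: 6.52
tcp_pos: [0.6628, 0.2762, 0.0484]
tool_rot: [[-0.971, 0.239, 0.004], [0.239, 0.971, 0.002], [-0.003, 0.003, -1.0]]
force: [-0.9, -0.4, -0.7]
gripper_width: 0.0469
```

```bash
python3 - <<'E'
from h import *
p,d,i=snap('wrist','w5'); s=env.get_state();print(s['tcp_pos'],s['tool_rot'],s['force'],s['clock'],s['joints'])
E
```

```text
[0.66341104 0.2753875  0.04778972] [[-0.97084136  0.23970159  0.00319439]
 [ 0.23970648  0.97084461  0.00124328]
 [-0.00280324  0.00197274 -0.99999413]] [-0.2849553  -0.24575357  0.90377137] 6.5667 [ -2.85618995  48.70340305 -39.40327315  83.8046666   33.67438049
  59.43530901  26.19832776]
```

View pics/w5.png

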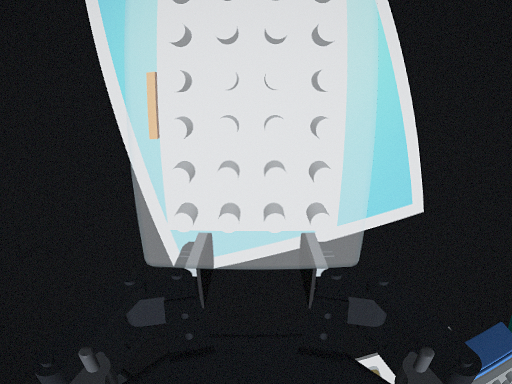

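```bash
python3 - <<'E'
from h import *
L=load('w5'); P=fplane(L,[146,363],[266,266],.098);print(P.round(4),P.mean(0),np.linalg.norm(P[0]-P[1]))
e=P.mean(0)[:2]; b=np.array([-.971,.24]); c=e+b*.062; t=np.array([.5816,.297]); print(c,(t-c)@b,(t-c)@[.24,.971], (e-[.6634,.2754])@b)
print(fplane(L,[174,424],[267,212],.001))
th=np.radians(1.6);R=np.array([[np.cos(th),-np.sin(th)],[np.sin(th),np.cos(th)]]);print([t+R@[.117,s*.099] for s in(-1,1)])
E
```

```text
[[0.6359 0.2391 0.098 ]
 [0.6559 0.3203 0.098 ]] [0.64589295 0.27973273 0.098     ] 0.08366520502890414
[0.58569095 0.29461273] 0.004545256860753466 0.0013362127522734734 0.018039201139246543
[[0.69374126 0.20337093 0.001     ]
 [0.69684534 0.40260755 0.001     ]]
[array([0.70131863, 0.20130543]), array([0.69579014, 0.39922823])]
```

arm_command([
  [[0,0,0,-4,1,0,0.55],[0,0,0,-9,2,0,0.55],[0,0,0,-9,2,0,0.55],[0,0,0,10,-3,0,0.55],[0,0,0,20,-10,30,0.55],[0,0,0,20,-40,60,0.55],[0,0,0,10,-80,90,0.55],[0,0,0,0,-120,120,0.55],[0,0,0,-10,-160,140,0.55],[0,0,0,-20,-200,160,0.9]],
])

```text
clock: 7.4
tcp_pos: [0.6477, 0.0973, 0.194]
tool_rot: [[-0.971, 0.24, -0.0], [0.24, 0.971, 0.001], [0.0, 0.0, -1.0]]
force: [0.7, -0.1, 1.5]
gripper_width: 0.0576
```

```bash
python3 - <<'E'
from h import *
s=env.get_state();print(s['tcp_pos'],s['clock'],s['joints'])
p,d,i=snap('top','t6')
T=load('t6');V=p.max(2)
from h import plane
a=cv2.resize(p[140:230,130:240,::-1],None,fx=6,fy=6,interpolation=cv2.INTER_CUBIC);cv2.imwrite('pics/t6z.png',a)
E
```

```text
[0.64765302 0.09725466 0.19395394] 7.4 [ 16.48981214  35.3825655  -45.00823874  87.18954066  26.11180928
  68.33939833  43.17730157]
```

View pics/t6z.png

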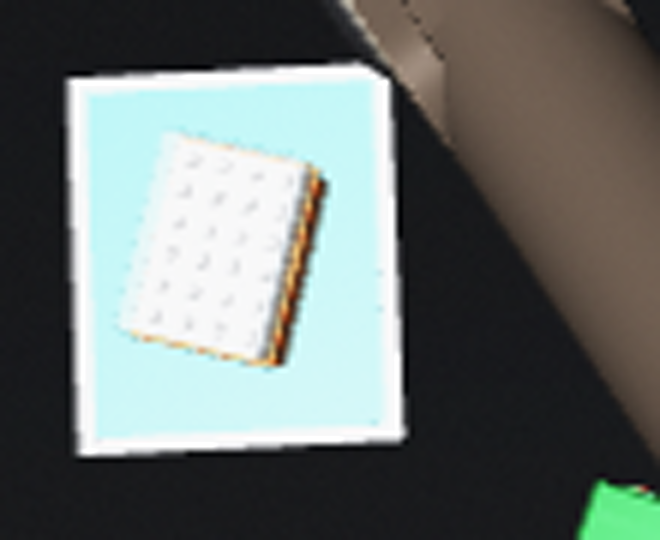

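```bash
python3 - <<'E'
from h import *
T=load('t6')
u=130+(np.array([172,312,268,125])-3+.5)/6; v=140+(np.array([133,165,360,330])-3+.5)/6
for z in (.08,.098): print(plane(T,u,v,z).mean(0).round(4))
# depth >0.07 pixels
U,Vv=np.meshgrid(np.arange(135,205),np.arange(140,225)); W=dep(T,U.ravel(),Vv.ravel()); W=W[(W[:,2]>.07)&(W[:,2]<.13)&(W[:,0]<.69)&(W[:,1]>.21)]
r=cv2.minAreaRect((W[:,:2]*1000).astype(np.float32));print(r,len(W),W.mean(0))
E
```

```text
[0.5795 0.29   0.08  ]
[0.5774 0.2862 0.098 ]
((579.8052978515625, 290.3848876953125), (87.37141418457031, 122.89497375488281), 76.63613891601562) 899 [0.57853263 0.28838255 0.09714601]
```

arm_command([
  [[0,0,18,-178,-200,-40,1],[0,0,18,-178,-200,-40,1],[0,0,18,-178,-200,-40,1],[0,0,18,-178,-200,-40,1],[0,0,18,-178,-200,-40,1],[0,0,18,-178,-200,-40,1],[0,0,18,-178,-200,-40,1],[0,0,18,-178,-200,-40,1],[0,0,18,-178,-200,-40,1],[0,0,18,-178,-200,-40,1]],
])

```text
clock: 8.28
tcp_pos: [0.4711, -0.1012, 0.1532]
tool_rot: [[-0.997, -0.072, 0.001], [-0.072, 0.997, 0.001], [-0.001, 0.001, -1.0]]
force: [0.9, 0.2, -0.5]
gripper_width: 0.0855
```

```bash
python3 - <<'E'
from h import *
p,d,i=snap('wrist','w7'); s=env.get_state();print(s['tcp_pos'],s['tool_rot'],s['force'],s['clock'],s['joints'])
E
```

```text
[ 0.47131166 -0.1007066   0.15323822] [[-9.97358921e-01 -7.26216702e-02  1.12967752e-03]
 [-7.26207496e-02  9.97359277e-01  8.35690032e-04]
 [-1.18738356e-03  7.51444880e-04 -9.99999013e-01]] [-1.30310914  0.69455299 -0.14997158] 8.3333 [ 49.7241235   23.5983827  -53.64517868 113.39759009  23.31565698
  54.3551125   78.5840945 ]
```

View pics/w7.png

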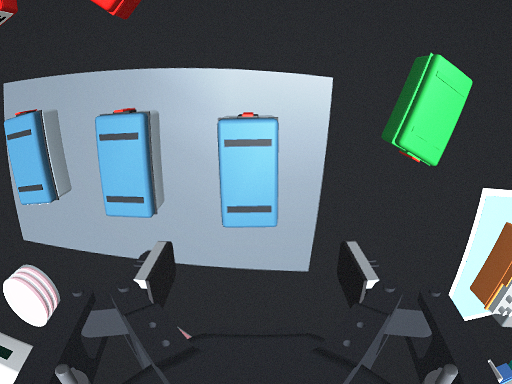

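```bash
python3 - <<'E'
from h import *
L=load('w7')
for u,v in [([218,278,278,222],[118,117,227,226]),([96,151,153,104],[115,113,217,215])]:
    P=fplane(L,u,v,.048);c=P.mean(0);d=(P[0]+P[1]-P[2]-P[3])[:2];d=-d
    print(P.round(4),c.round(4),np.degrees(np.arctan2(d[1],d[0])),np.linalg.norm(d)/2)
E
```

```text
[[ 0.4143 -0.1369  0.048 ]
 [ 0.4101 -0.0873  0.048 ]
 [ 0.5092 -0.0782  0.048 ]
 [ 0.512  -0.1297  0.048 ]] [ 0.4614 -0.108   0.048 ] 4.749406968141464 0.09877501947853677
[[ 0.4137 -0.2511  0.048 ]
 [ 0.4119 -0.1957  0.048 ]
 [ 0.5087 -0.1961  0.048 ]
 [ 0.5119 -0.2498  0.048 ]] [ 0.4616 -0.2232  0.048 ] 0.2807856255916488 0.09751922729486676
```

arm_command([
  [[0,0,0,-10,-8,-40,1],[0,0,0,-10,-8,-80,1],[0,0,0,-10,-8,-115,1],[0,0,0,-10,-8,-135,1],[0,0,0,-10,-8,-143,1],[0,0,0,-10,-8,-143,1],[0,0,0,-10,-8,-143,0.4],[0,0,0,-10,-8,-143,0.4],[0,0,0,-10,-8,-143,0.4],[0,0,0,-10,-8,-143,0.4]],
], force=60)

```text
clock: 9.17
tcp_pos: [0.4617, -0.1098, 0.0116]
tool_rot: [[-0.997, -0.071, 0.003], [-0.071, 0.997, -0.001], [-0.003, -0.001, -1.0]]
force: [-0.7, 1.9, 6.3]
gripper_width: 0.0516
```

```bash
python3 - <<'E'
from h import *
s=env.get_state();print({k:np.round(v,3) for k,v in s.items()})
E
```

```text
{'clock': np.float64(9.167), 'joints': array([ 41.078,  34.771, -42.552, 120.642,  38.246,  38.589,  66.593]), 'qvel': array([ 0.101, -0.066, -0.042,  0.101, -0.07 , -0.094,  0.001]), 'effort': array([ 6.0800e-01, -4.9723e+01, -8.5640e+00, -1.5791e+01,  3.9400e-01,
        1.0500e-01, -2.6000e-02]), 'tcp_pos': array([ 0.462, -0.11 ,  0.012]), 'tool_rot': array([[-0.997, -0.071,  0.003],
       [-0.071,  0.997, -0.001],
       [-0.003, -0.001, -1.   ]]), 'force': array([-0.66 ,  1.857,  6.31 ]), 'moment': array([0.425, 0.154, 0.035]), 'gripper_width': np.float64(0.052)}
```

arm_command([
  [[0,0,0,0,0,25,0.4],[0,0,0,0,0,60,0.4],[0,0,0,0,0,95,0.4],[0,0,0,0,0,120,0.4],[0,0,0,0,0,130,0.4],[0,0,0,0,0,130,0.4],[0,0,0,0,0,130,0.4],[0,0,0,0,0,130,0.4]],
])

```text
clock: 9.83
tcp_pos: [0.4592, -0.1102, 0.1385]
tool_rot: [[-0.997, -0.071, -0.002], [-0.071, 0.997, 0.0], [0.002, 0.0, -1.0]]
force: [0.2, -1.0, -3.7]
gripper_width: 0.0514
```

```bash
cat > st.py <<'E'
from h import *
M=[];F=[]
for k in range(6):
    env.read_camera('wrist'); s=env.get_state(); M.append(s['moment']);F.append(s['force'])
M=np.array(M);F=np.array(F)
R=s['tool_rot']
print(s['clock'],s['tcp_pos'].round(4),'w',round(float(s['gripper_width']),4),'joints',s['joints'].round(1))
print('F',F.mean(0).round(2),F.std(0).round(2),'M',M.mean(0).round(4),M.std(0).round(4))
print('M tool',(M@R).mean(0).round(4))
E
python3 st.py
```

```text
10.1333 [ 0.4599 -0.1096  0.1391] w 0.0513 joints [ 50.8  24.  -53.3 115.3  24.2  52.5  78.8]
F [ 0.1   0.   -2.87] [0.81 0.71 0.49] M [0.0003 0.011  0.0168] [0.0316 0.0353 0.0359]
M tool [-0.0011  0.011  -0.0168]
```

arm_command([
  [[0,0,0,36,3,0,0.4],[0,0,0,0,0,0,0.4],[0,0,0,-36,-3,0,0.4],[0,0,0,0,0,0,0.4],[0,0,0,36,3,0,0.4],[0,0,0,0,0,0,0.4],[0,0,0,-36,-3,0,0.4],[0,0,0,0,0,0,0.4],[0,0,0,36,3,0,0.4],[0,0,0,36,3,0,0.4]],
])

```text
clock: 10.97
tcp_pos: [0.501, -0.1069, 0.14]
tool_rot: [[-0.998, -0.07, 0.005], [-0.07, 0.998, 0.002], [-0.005, 0.001, -1.0]]
force: [2.7, -0.1, -1.6]
gripper_width: 0.051
```

```bash
python3 -c "
from h import *
s=env.get_state();print(s['force'],s['moment'],s['tcp_pos'])"; python3 st.py
```

```text
[ 2.68874288 -0.11509707 -1.56753571] [-0.0857663  -0.10163652 -0.00676452] [ 0.5010335  -0.10686111  0.13996077]
11.2667 [ 0.4956 -0.1068  0.1396] w 0.0513 joints [ 47.5  27.2 -52.3 110.9  26.3  54.7  76.7]
F [-0.24  0.14 -2.78] [0.29 0.35 0.43] M [0.003  0.049  0.0082] [0.0188 0.0259 0.0223]
M tool [-0.0065  0.0487 -0.0082]
```

arm_command([
  [[0,0,0,-36,-3,0,0.4],[0,0,0,-72,-6,0,0.4],[0,0,0,-36,-3,0,0.4],[0,0,0,0,0,0,0.4],[0,0,0,-36,-3,0,0.4],[0,0,0,-72,-6,0,0.4],[0,0,0,-36,-3,0,0.4],[0,0,0,0,0,0,0.4],[0,0,0,-36,-3,0,0.4],[0,0,0,-36,-3,0,0.4]],
])

```text
clock: 12.1
tcp_pos: [0.4575, -0.1081, 0.1377]
tool_rot: [[-0.997, -0.074, -0.006], [-0.074, 0.997, 0.004], [0.006, 0.004, -1.0]]
force: [-2.8, 1.1, -6.5]
gripper_width: 0.0513
```

```bash
python3 st.py
```

```text
12.4 [ 0.4606 -0.1102  0.1404] w 0.0512 joints [ 51.6  24.2 -54.3 115.2  24.8  52.8  78.3]
F [ 0.04  0.07 -3.03] [0.48 0.4  0.62] M [-0.0267 -0.0059  0.0221] [0.0234 0.0537 0.012 ]
M tool [ 0.027  -0.004  -0.0221]
```

```bash
sed -i 's/range(6)/range(int(__import__("sys").argv[1]))/' st.py; python3 st.py 20
```

```text
13.4 [ 0.4603 -0.1098  0.1399] w 0.0516 joints [ 51.6  24.3 -54.3 115.2  24.8  52.8  78.3]
F [ 0.07 -0.05 -2.83] [0.42 0.5  0.43] M [0.0078 0.0252 0.0064] [0.0259 0.0299 0.0261]
M tool [-0.0096  0.0246 -0.0064]
```

arm_command([
  [[0,0,0,36,3,0,0.4],[0,0,0,0,0,0,0.4],[0,0,0,-36,-3,0,0.4],[0,0,0,0,0,0,0.4],[0,0,0,36,3,0,0.4],[0,0,0,0,0,0,0.4],[0,0,0,-36,-3,0,0.4],[0,0,0,0,0,0,0.4],[0,0,0,40,3,0,0.4],[0,0,0,40,3,0,0.4]],
])

```text
clock: 14.23
tcp_pos: [0.5057, -0.1069, 0.1403]
tool_rot: [[-0.998, -0.07, 0.006], [-0.07, 0.998, 0.002], [-0.006, 0.001, -1.0]]
force: [2.4, 1.0, -2.4]
gripper_width: 0.0516
```

```bash
python3 st.py 4;python3 st.py 20
```

```text
14.4333 [ 0.4999 -0.1066  0.1396] w 0.0513 joints [ 47.7  27.9 -53.  110.3  27.1  55.2  76. ]
F [-0.42  0.23 -3.24] [0.21 0.75 0.31] M [0.0135 0.0544 0.0076] [0.0115 0.0114 0.0233]
M tool [-0.0174  0.0533 -0.0076]
15.4333 [ 0.5003 -0.1068  0.1399] w 0.0512 joints [ 47.7  27.9 -53.  110.3  27.1  55.2  76. ]
F [-0.04  0.05 -2.86] [0.43 0.44 0.46] M [0.0015 0.0261 0.0028] [0.035  0.0197 0.0288]
M tool [-0.0033  0.0259 -0.0028]
```

arm_command([
  [[0,0,0,-20,-2,-20,0.4],[0,0,0,-39,-3,-55,0.4],[0,0,0,-39,-3,-90,0.4],[0,0,0,-39,-3,-112,0.4],[0,0,0,-39,-3,-122,0.4],[0,0,0,-39,-3,-127,0.4],[0,0,0,-39,-3,-129,0.4],[0,0,0,-39,-3,-129,0.4]],
])

```text
clock: 16.1
tcp_pos: [0.4618, -0.1095, 0.012]
tool_rot: [[-0.997, -0.072, 0.0], [-0.072, 0.997, -0.001], [-0.0, -0.001, -1.0]]
force: [0.7, 0.5, -3.3]
gripper_width: 0.0512
```

```bash
python3 st.py 2
```

```text
16.2 [ 0.4627 -0.1098  0.0121] w 0.0512 joints [ 42.1  35.3 -44.  120.4  39.3  39.4  65.7]
F [-0.42  0.32 -3.06] [0.44 0.4  0.05] M [-0.0361  0.0086 -0.0379] [0.0109 0.0113 0.0017]
M tool [0.0355 0.0112 0.0378]
```

arm_command([
  [[0,0,0,0,0,-1,0.4],[0,0,0,0,0,-2,0.4],[0,0,0,0,0,-2,0.4],[0,0,0,0,0,-2,0.6],[0,0,0,0,0,-2,1],[0,0,0,0,0,-2,1],[0,0,0,0,0,-2,1],[0,0,0,0,0,35,1],[0,0,0,0,0,75,1],[0,0,0,0,0,115,1]],
])

```text
clock: 17.03
tcp_pos: [0.4607, -0.1092, 0.1268]
tool_rot: [[-0.997, -0.072, -0.002], [-0.072, 0.997, 0.002], [0.002, 0.002, -1.0]]
force: [1.0, -1.4, 0.4]
gripper_width: 0.0853
```

arm_command([
  [[0,0,-2,0,-35,0,1],[0,0,-2,0,-75,0,1],[0,0,-2,0,-117,0,1],[0,0,-2,0,-117,0,1],[0,0,-2,0,-117,0,1]],
])

```text
clock: 17.45
tcp_pos: [0.4608, -0.2297, 0.1255]
tool_rot: [[-1.0, -0.031, -0.0], [-0.031, 1.0, 0.0], [0.0, 0.0, -1.0]]
force: [0.7, 1.0, 1.0]
gripper_width: 0.0856
```

```bash
python3 - <<'E'
from h import *
p,d,i=snap('wrist','w8'); s=env.get_state();print(s['tcp_pos'],s['tool_rot'],s['force'],s['clock'],s['joints'])
E
```

```text
[ 0.46106102 -0.22750593  0.12564445] [[-9.99420230e-01 -3.40470743e-02 -1.78373172e-05]
 [-3.40470774e-02  9.99419884e-01  8.31867581e-04]
 [-1.04956879e-05  8.31992598e-04 -9.99999654e-01]] [-0.54168434  0.96059073  0.72575387] 17.5 [ 60.4836644   28.86396773 -51.25981074 110.73110057  27.80780096
  53.66020396  87.56761535]
```

View pics/w8.png

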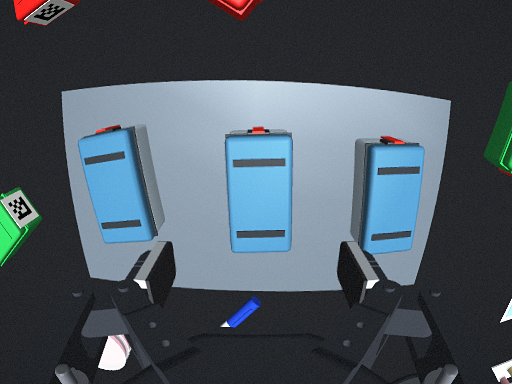

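```bash
python3 - <<'E'
from h import *
L=load('w8')
for u,v in [([226,292,291,230],[134,134,251,251]),([79,133,155,104],[139,129,239,243])]:
    P=fplane(L,u,v,.048);c=P.mean(0);d=-(P[0]+P[1]-P[2]-P[3])[:2]
    print(P.round(4),c.round(4),np.degrees(np.arctan2(d[1],d[0])),np.linalg.norm(d)/2)
E
```

```text
[[ 0.4121 -0.2535  0.048 ]
 [ 0.4105 -0.2045  0.048 ]
 [ 0.5091 -0.1984  0.048 ]
 [ 0.5106 -0.2503  0.048 ]] [ 0.4606 -0.2267  0.048 ] 2.6932033421566444 0.09862461192046754
[[ 0.4148 -0.38    0.048 ]
 [ 0.4081 -0.3275  0.048 ]
 [ 0.5028 -0.3161  0.048 ]
 [ 0.5114 -0.3688  0.048 ]] [ 0.4593 -0.3481  0.048 ] 6.746663884194395 0.09627365563825194
```

arm_command([
  [[0,0,1,0,1,-40,1],[0,0,1,0,1,-80,1],[0,0,1,0,1,-105,1],[0,0,1,0,1,-115,1],[0,0,1,0,1,-115,1],[0,0,1,0,1,-115,0.4],[0,0,1,0,1,-115,0.4],[0,0,1,0,1,-115,0.4],[0,0,1,0,1,-115,0.4],[0,0,1,0,1,-115,0.4]],
], force=60)

```text
clock: 18.33
tcp_pos: [0.4626, -0.2263, 0.0128]
tool_rot: [[-0.999, -0.054, 0.003], [-0.054, 0.999, -0.002], [-0.003, -0.002, -1.0]]
force: [-0.1, 0.8, 7.5]
gripper_width: 0.051
```

arm_command([
  [[0,0,0,0,0,25,0.4],[0,0,0,0,0,60,0.4],[0,0,0,0,0,95,0.4],[0,0,0,0,0,120,0.4],[0,0,0,0,0,130,0.4],[0,0,0,36,1,130,0.4],[0,0,0,0,0,130,0.4],[0,0,0,-36,-1,130,0.4],[0,0,0,0,0,130,0.4],[0,0,0,36,1,130,0.4]],
])

```text
clock: 19.17
tcp_pos: [0.4886, -0.2283, 0.1376]
tool_rot: [[-0.999, -0.046, -0.012], [-0.046, 0.999, -0.002], [0.012, -0.001, -1.0]]
force: [4.4, -0.9, -1.4]
gripper_width: 0.0512
```

arm_command([
  [[0,0,0,-36,-1,0,0.4],[0,0,0,-72,-2,0,0.4],[0,0,0,-36,-1,0,0.4],[0,0,0,0,0,0,0.4],[0,0,0,-36,-1,0,0.4],[0,0,0,-72,-2,0,0.4],[0,0,0,-36,-1,0,0.4],[0,0,0,4,0,0,0.4],[0,0,0,4,0,0,0.4],[0,0,0,4,0,0,0.4]],
])

```text
clock: 20.0
tcp_pos: [0.5026, -0.2242, 0.1403]
tool_rot: [[-0.998, -0.055, 0.001], [-0.055, 0.998, 0.001], [-0.001, 0.001, -1.0]]
force: [0.0, 0.7, -3.2]
gripper_width: 0.0512
```

```bash
python3 st.py 4;python3 st.py 20
```

```text
20.2 [ 0.5003 -0.225   0.1405] w 0.0515 joints [ 57.4  31.1 -51.5 105.3  28.6  57.7  87.1]
F [-0.27 -0.02 -3.07] [0.36 0.34 0.54] M [ 0.0186  0.047  -0.02  ] [0.0195 0.0414 0.0154]
M tool [-0.0211  0.0459  0.02  ]
21.2 [ 0.5013 -0.2248  0.1409] w 0.0509 joints [ 57.3  31.1 -51.5 105.2  28.6  57.7  87.1]
F [ 0.15 -0.03 -3.13] [0.45 0.44 0.4 ] M [0.0022 0.04   0.0013] [0.0292 0.0266 0.026 ]
M tool [-0.0044  0.0398 -0.0013]
```

arm_command([
  [[0,0,0,-36,-1,0,0.4],[0,0,0,-72,-2,0,0.4],[0,0,0,-36,-1,0,0.4],[0,0,0,0,0,0,0.4],[0,0,0,-36,-1,0,0.4],[0,0,0,-72,-2,0,0.4],[0,0,0,-36,-1,0,0.4],[0,0,0,0,0,0,0.4],[0,0,0,-40,-1,0,0.4],[0,0,0,-40,-1,0,0.4]],
])

```text
clock: 22.03
tcp_pos: [0.4594, -0.2232, 0.1384]
tool_rot: [[-0.998, -0.058, -0.005], [-0.058, 0.998, 0.005], [0.005, 0.005, -1.0]]
force: [-3.7, -0.1, -4.1]
gripper_width: 0.0511
```

```bash
python3 st.py 4;python3 st.py 20
```

```text
22.2333 [ 0.4617 -0.226   0.1411] w 0.0512 joints [ 61.9  28.1 -53.3 109.9  27.3  55.5  88.9]
F [-0.18 -0.4  -3.08] [0.34 0.45 0.22] M [ 0.0068 -0.012  -0.02  ] [0.0404 0.0514 0.0324]
M tool [-0.0061 -0.0124  0.02  ]
23.2333 [ 0.4613 -0.2259  0.1409] w 0.0513 joints [ 61.9  28.1 -53.3 110.   27.3  55.5  88.9]
F [ 0.03  0.11 -3.21] [0.54 0.46 0.51] M [ 0.0126 -0.0294 -0.0077] [0.0273 0.032  0.0296]
M tool [-0.0109 -0.0301  0.0077]
```

arm_command([
  [[0,0,-2,12,20,0,0.4],[0,0,-4,32,50,0,0.4],[0,0,-6,52,82,0,0.4],[0,0,-8,72,114,0,0.4],[0,0,-10,92,146,0,0.4],[0,0,-12,112,178,0,0.4],[0,0,-14,132,210,0,0.4],[0,0,-16,150,240,0,0.4],[0,0,-17,160,255,0,0.4],[0,0,-17,165,262,0,0.4]],
])

```text
clock: 24.07
tcp_pos: [0.6272, 0.0408, 0.141]
tool_rot: [[-0.972, 0.237, 0.001], [0.237, 0.972, 0.003], [-0.0, 0.003, -1.0]]
force: [0.8, -0.1, -2.2]
gripper_width: 0.0512
```

```bash
python3 st.py 3; python3 - <<'E'
from h import *
print(env.get_state()['tool_rot'])
E
```

```text
24.2167 [0.6259 0.0359 0.1404] w 0.0509 joints [ 23.4  36.5 -46.   94.3  29.   61.8  45.1]
F [ 0.1  -0.37 -2.79] [0.7  0.58 0.49] M [-0.0116 -0.0526  0.014 ] [0.0724 0.0706 0.0154]
M tool [-0.0013 -0.0539 -0.0139]
[[-9.70983170e-01  2.39145693e-01 -1.01035026e-03]
 [ 2.39146289e-01  9.70983412e-01 -5.15758331e-04]
 [ 8.57691962e-04 -7.42414175e-04 -9.99999357e-01]]
```

Remaining shift: (+32, +49.5, −68).

arm_command([
  [[0,0,0,6,10,-8,0.4],[0,0,0,14,22,-22,0.4],[0,0,0,22,34,-38,0.4],[0,0,0,28,44,-52,0.4],[0,0,0,31,48,-62,0.4],[0,0,0,32,50,-67,0.4],[0,0,0,32,50,-68,0.4],[0,0,0,32,50,-68,0.4],[0,0,0,32,50,-68,0.4]],
])

```text
clock: 24.97
tcp_pos: [0.6585, 0.0851, 0.0735]
tool_rot: [[-0.97, 0.241, 0.001], [0.241, 0.97, -0.0], [-0.001, -0.0, -1.0]]
force: [-0.2, 0.3, -2.1]
gripper_width: 0.0512
```

```bash
python3 st.py 3; python3 - <<'E'
from h import *
print(env.get_state()['tool_rot'])
snap('scene','s9'); snap('wrist','w9'); snap('top','t9')
a=cv2.imread('pics/s9.png');cv2.imwrite('pics/s9z.png',cv2.resize(a[170:320,190:380],None,fx=4,fy=4,interpolation=cv2.INTER_CUBIC))
E
```

```text
25.1167 [0.6587 0.0855 0.0738] w 0.0513 joints [ 15.9  43.5 -42.6  91.6  33.3  58.2  39.2]
F [ 0.08  0.32 -3.25] [0.11 0.38 0.27] M [ 0.0074 -0.0463  0.0002] [0.0276 0.0236 0.0163]
M tool [-0.0184 -0.0431 -0.0002]
[[-9.70476032e-01  2.41194457e-01  1.22710349e-03]
 [ 2.41194295e-01  9.70476807e-01 -2.80407072e-04]
 [-1.25850811e-03  2.38420199e-05 -9.99999208e-01]]
```

View pics/s9z.png

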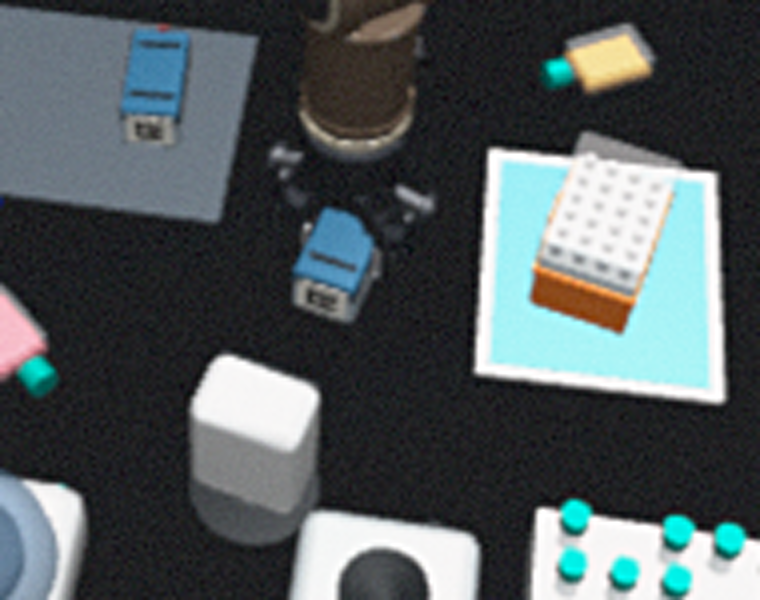

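View pics/w9.png

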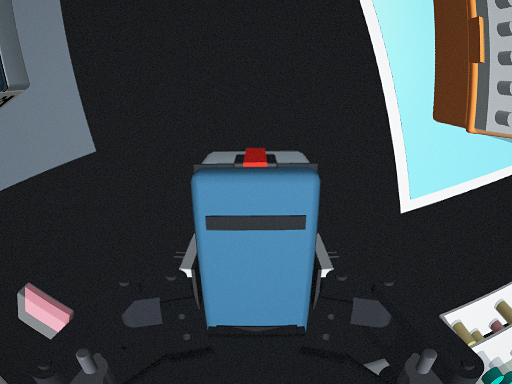

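View pics/t9.png

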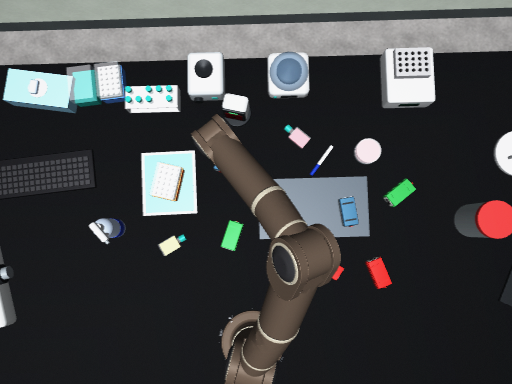

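```bash
python3 - <<'E'
from h import *
S=load('s9')
print(dep(S,np.array([269,270,271]),np.array([244,244,244])).round(3))
print('label ray at z=.085',plane(S,[270.1],[243.6],.085).round(4))
W=load('w9'); print('lid',fdep(W,[256,240,270,256],[190,260,260,300]).round(4))
P=fplane(W,[194,319,307,206],[170,170,326,326],.109);print(P.round(4),P.mean(0))
U,V=np.meshgrid(np.arange(300,375),np.arange(195,260));Q=dep(S,U.ravel(),V.ravel());Q=Q[(Q[:,2]>.085)&(Q[:,2]<.12)&(Q[:,1]>.2)]
print('box',cv2.minAreaRect((Q[:,:2]*1000).astype(np.float32)))
E
```

```text
[[0.708 0.072 0.087]
 [0.703 0.075 0.08 ]
 [0.709 0.078 0.09 ]]
label ray at z=.085 [[0.7049 0.0751 0.085 ]]
lid [[0.6168 0.0962 0.1084]
 [0.646  0.0819 0.1072]
 [0.6485 0.0944 0.1081]
 [0.6689 0.0832 0.1077]]
[[0.6033 0.0756 0.109 ]
 [0.6146 0.1211 0.109 ]
 [0.6913 0.1035 0.109 ]
 [0.6792 0.0553 0.109 ]] [0.64710114 0.08886439 0.109     ]
box ((582.2216796875, 293.279296875), (86.2651596069336, 126.70100402832031), 76.07931518554688)
```

```bash
python3 - <<'E'
from h import *
s=env.get_state();print(s['clock'],s['tcp_pos'],abs(s['qvel']).max(),s['gripper_width'],s['force'])
print(env.close_job())
E
```

```text
25.2667 [0.65849358 0.08587777 0.07341575] 0.235364466948685 0.051260762018501556 [ 0.28400799 -0.39240048 -2.88281117]
the job is handed in; nothing more can be done
None
```

The job is handed in at 25 s. The arm is holding the rattling case still and level in front of the reader, with its label facing the window.

- **Tip box:** I slid it onto the blue pad in two pushes. My last checks put its centre 4 to 7 mm from the pad's centre: the scene camera gave 4 mm and the top camera about 7 mm. I did not nudge it further.
- **Quiet case:** I lifted and shook the case nearest the reader side (y ≈ −0.11 m). Its resting moment was the same after ending the shake at either end (0.025 and 0.026 Nm). I set it back flat where it had stood.
- **Rattling case:** After shaking, the middle case's moment was +0.040 Nm at one end and −0.029 Nm at the other. That fits a loose 140 g ring, which should give about 0.08 Nm of difference. I did not hear or catch a knock directly, and I did not repeat this test. I did not touch the third case.
- **Final pose:** The label is at about (0.706, 0.074, 0.085) m, about 100 mm in front of the window and at window height. Its heading matches the reader's to about 0.3° and the tool is level to 0.1°. The case was gripped at 60 N, with the fingers 51 mm apart and no slip seen.

The moment readings are noisy (about 0.03 Nm each), and the first six-sample averages on the quiet case were unclear. I decided each case on 20-sample averages instead.

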